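# Prove the emergency stop and rearm the bench

## Task

Check the emergency stop of the bench: push the red mushroom down until it latches and stays down by itself, then turn it clockwise by one of its ears until it springs back up. After that press the blue reset button on the grey box right in and let it spring back. Only push with the fingers: the mushroom and its ears must not be pinched or gripped. Do not press blue while the stop is down, never press the green start button, and leave the loose things alone.

Things in the scene. Friction and masses are not known exactly. Their poses are not given: they have to be found in the camera images.
- stop_station: fixed yellow box, 100 x 100 mm, 55 mm high, on the table, with a red mushroom stop button in the middle of its top. Origin: centre of its underside, z up. Its x axis is the mushroom's 'far' direction, its y axis the 'left' direction; yaw about z varies by up to 0.5 rad. It carries the whole mushroom.
- stop_axis (a point): point on the mushroom's upright axis at the height of the yellow box's top (55 mm above the table). A black collar of 22 mm radius stands 6 mm above it; the mushroom's underside is 19 mm above it when up.
- stop_top (a point): top centre of the red dome of the mushroom, 101 mm above the table when up; it goes down with the mushroom. The head is round, 60 mm across, with two ears that stick out opposite each other. White arrows on the dome show the way to turn, clockwise from above.
- ear_left (a point): centre of one ear of the mushroom, 50 mm from the axis, on the +y side of the yellow box while unturned. The ear is a radial fin: it runs from the round head (radius 30 mm) out to radius 61 mm, is 14 mm thick and 18 mm high (this point lies 9 mm below its upper edge and 9 mm above its lower edge, 84 mm above the table when up). Clockwise release: push it toward +x of the yellow box, on a circle about the axis. The point's axes turn with the head.
- ear_right (a point): centre of the opposite, equal ear, 50 mm from the axis on the -y side of the yellow box; clockwise release pushes it toward -x.
- stop_press (a joint): how far the mushroom is down, m: 0 up, 0.010 at the stop. A spring pushes it up with about 5 N at the top and 8 N at the bottom; pushing it fully in takes about 8 to 10 N. It latches only when pushed in nearly to the stop (beyond about 9 mm), and when let go rises to stay down at about 0.0055.
- stop_twist (a joint): how far the mushroom is turned clockwise from above, rad: 0 rest, 1.0 at the stop. A spring turns it back (1 to 3 N at an ear). Turned past about 0.5 while latched it comes free, springs up and, when let go, turns back to 0.
- head_near: the flank of the red head and of both ears on the -x side (as unturned). For reading pinches: fingers pressing on this and on head_far at the same time count as gripping.
- head_far: the same flank on the +x side.
- control_station: fixed grey box, 70 x 136 mm, 43 mm high, with two round push buttons (28 mm across) on top. Origin: centre of its underside; blue reset at y = +36 mm, green start at y = -36 mm in its frame; may stand at any yaw.
- reset_button_top (a point): top centre of the blue reset button. Pressed straight down, travel 6 mm, springs back.
- reset_button (a joint): how far the blue button is down, m: 0 up, 0.006 fully in (about 5 N).
- start_button_top (a point): top centre of the equal green start button, which must not be pressed.
- start_button (a joint): how far the green button is down, m: 0 up, 0.006 fully in.
- spares_pot: loose white pot with green lid, 45 mm across, 43 mm high; origin at the centre of its underside. Leave alone.
- tile: loose black reference tile, 62 x 88 x 13 mm; origin at the centre of its underside. Leave alone.
- bench_sharpener: loose metal pencil sharpener, 15 x 25 x 14 mm; origin at the centre of its underside. Leave alone.
Not all that is in view belongs to the job. What is shaped like the stop_station but turquoise is not meant.

How it is judged (in metres and radians):
On the way, in this order (a step that is already met when the one before it is completed fails the run):
1. the mushroom is latched: down by more than 4 mm with no finger on it (value of joint stop_press above 0.004 m and contact force between each of the arm, the fingers and stop_station below 0.1 N), for 0.2 s.
2. the mushroom has been turned free and is up again (value of joint stop_press below 0.0015 m), for 0.1 s.
3. the blue reset button is pressed in (value of joint reset_button above 0.0045 m), for 0.05 s.
At the end, for the whole second after the job is handed in: The mushroom is up (less than 1.5 mm down) and turned back (less than 0.1 rad), and the blue and green buttons are both out (less than 1.5 mm down) (value of joint each of stop_press, reset_button, start_button below 0.0015 m and value of joint stop_twist below 0.1 rad); the robot touches nothing.
It fails at once if the green start button is pressed (more than 2.5 mm) (value of joint start_button above 0.0025 m).
It fails at once if the blue button is pressed while the stop is down (value of joint reset_button above 0.0035 m and value of joint stop_press above 0.003 m).
It fails at once if the mushroom or an ear is gripped: fingers press on both opposite flanks at once (more than 1 N each) (contact force between the fingers and head_near above 1 N and contact force between the fingers and head_far above 1 N).
It fails at once if a loose thing is moved by more than 15 mm or lifted (distance of any of spares_pot, tile, bench_sharpener from where it was at the start of the episode above 0.015 m or height (world z) of any of spares_pot, tile, bench_sharpener above 0.008 m).
It also fails if it takes over 54 s, if anything falls off the work surface, if the arm or the gripper's body presses on something with over 40 N, if the wrist force passes 120 N, or if a joint passes its speed limit or range.

## Robot

A 6-joint arm with a two-finger parallel gripper is mounted at the origin on a cart in front of the work surface, level with it; the furniture and walls round the work are solid. World frame = base frame: x ahead of the robot, y to its left, z up, the work surface at z = 0. Lengths are in m, angles in degrees, forces in N, time in s.
With the tool pointing down it reaches from about 0.275 to 0.825 m from the base axis. Payload 4.9 kg.
Tool frame: the origin (TCP) lies on the centre line of the jaws, within the pads' length; the fingertips stand 25 mm ahead of it and the grasp point (between the pads) lies 6 mm ahead of it; z points along the fingers, y is the direction in which the jaws open and shut (so a half turn about z gives the same grasp; the last joint's range is limited). The gripper opens to 85 mm and grips with 20 to 120 N. Pads are 22 mm wide; open, the fingers measure 114 mm over their backs; the gripper's body (76 mm by 85 mm) begins 54 mm behind the grasp point. The pads swing forward as they close: fully open they stand 13 mm farther back than shut.
Start: joints at [-83.033, 18.69, -11.035, 60.275, 0, 82.311], TCP at [0.139, -0.532, 0.256] pointing down, gripper open.
Joint ranges: [-152.03, 152.03], [-55.5, 102.48], [-74.3, 77.21], [-110.64, 120.58], [-84.22, 78.4], [-180, 180]. Speed limits (degrees/s): [147.25, 147.25, 180, 180, 180, 180].

## Interface

Orientations are given as [roll, pitch, yaw] about the fixed x, y, z axes, in that order (R = Rz(yaw) Ry(pitch) Rx(roll)).
In Python, from rig import observe, grab_frame, hand_in gives the robot as it stands.
- The arm moves only by the tool apply_moves, never from a script. Its argument "series" is a list of rows, each an object with "dp": the shift along the tool's x, y, z in units of 100 mm (1.0 is 100 mm), a list of three; "turn": the turn, a rotation vector about the tool's x, y, z in units of 0.5 rad (1.0 is 0.5 rad), a list of three. In form: [{"dp": [tx, ty, tz], "turn": [ax, ay, az]}, ...]. A call has 1 to 5 rows; each row is the pose to reach, as a shift and turn from the pose measured when the call began, along the tool's axes at that moment; what a row does not reach only later rows make up. A row lasts 1/8 s, in which the tool goes at most 62.5 mm and 10.7 degrees, less where a joint would pass 70% of its speed; a pose out of reach is approached as far as the arm can. A call with a number of a shift or a turn outside -1 to 1 is refused whole. A call with a gripper value outside its range is refused whole. "jaw" is the finger opening in mm, from 0 to 85.4, set as the call begins (left out, the last holds). The fingers move at their own pace and stop on an object; "grip_force" is the grip in N (left out, the last holds). Time passes only in rows, so rows that repeat a pose let the fingers close. It gives the time, the measured TCP pose, the force and the opening at its end, in the units of the state.
- observe(): the state, without advancing time (a new reading comes with each control period).
- grab_frame(name): name is "scene" or "top"; returns a dict with "img" (480x640x3 uint8, red, green, blue), "depth" (480x640 float32, m along the optical axis (not along the pixel's ray), 0 where there is no reading), "intrinsics" (3x3 intrinsics, pixels), "distortion" ([k1, k2, p1, p2, k3] as OpenCV has them; the pictures are not rectified), "view" (4x4, takes a point from world to camera coordinates). Camera axes: x right, y down, z forward; pixel columns grow to the right and rows downward; lengths in m; the calibration is good to about 2 mm. A picture is of the moment at which its call begins.
- hand_in(): hands the job in, once; it reports no verdict.
The state is a dict: "time": time; "joints": joint angles; "joint_vel": joint speeds; "joint_torque": joint torques, N m; "ee_pos": TCP position; "tool_rot": TCP orientation; "ft_force": force on the tool from outside, world axes, zero at the start; "torque": the same for the moment, N m; "grip_width": finger opening in m.
Only numpy, scipy, OpenCV 4.12 (cv2) and the standard library are available. Lean on these libraries where they do the work, as an engineer would, in place of code of your own. Each camera call takes 0.05 s, during which the arm holds its last target. There are 200 camera calls.

## Working session

There is one attempt and no reset: what is moved stays moved. The work goes in short steps, Python scripts to look and compute and a tool call to move; the robot and the scene stay as the last step left them, time stands still between calls to the robot, and variables do not carry over. Pictures are saved under pics/ and viewed, about 8 in all and at most 12, crops included, and the job is handed in when it is done.

Besides the shell and the picture viewer there is one more tool, called after "Call:" as name(argument=value, ...) on one line, values as JSON. apply_moves: Moves the arm, as the interface text tells. Its arguments: {"type":"object","properties":{"series":{"type":"array"},"jaw":{"type":"number"},"grip_force":{"type":"number"}},"required":["series"]}

```bash
mkdir -p pics; ls
python3 - <<'E'
from rig import observe, grab_frame
import cv2, numpy as np
s=observe(); print(s)
for n in("scene","top"):
    f=grab_frame(n); cv2.imwrite(f"pics/{n}0.png",f["img"][:,:,::-1]); np.savez(f"{n}0.npz",**f)
    print(n,f["intrinsics"],f["distortion"],np.round(f["view"],3))
E
```

```text
pics
{'time': 0.0, 'joints': array([-8.30316257e+01,  1.87316634e+01, -1.10924636e+01,  6.02750565e+01,
        1.53551643e-03,  8.23104573e+01]), 'joint_vel': array([ 0.06308372,  0.11384308,  0.08298582,  0.06365332,  0.059859  ,
       -0.14714987]), 'joint_torque': array([-3.03914712e-04, -4.43397260e+01,  2.62440312e+01,  1.56544562e-02,
       -2.16362255e-04, -2.14964388e-06]), 'ee_pos': array([ 0.13912358, -0.53155018,  0.25550367]), 'tool_rot': array([-1.79901914e+02, -1.47929722e-02,  1.46579030e+01]), 'ft_force': array([ 0.77410973, -0.45291623,  0.07110734]), 'torque': array([-0.02987282,  0.04556944, -0.02010849]), 'grip_width': 0.08568884233865671}
scene [[568.30311355   0.         312.21371051]
 [  0.         568.30311355 238.8146561 ]
 [  0.           0.           1.        ]] [-0.08891562  0.          0.          0.          0.        ] [[-0.501 -0.865 -0.006  0.198]
 [-0.498  0.294 -0.816  0.371]
 [ 0.708 -0.406 -0.578  0.986]
 [ 0.     0.     0.     1.   ]]
top [[484.06057699   0.         326.35769941]
 [  0.         484.06057699 243.41548753]
 [  0.           0.           1.        ]] [-0.12664205  0.          0.          0.          0.        ] [[ 0.002 -1.     0.026 -0.089]
 [-0.994 -0.005 -0.113  0.503]
 [ 0.113 -0.026 -0.993  1.081]
 [ 0.     0.     0.     1.   ]]
```

View pics/scene0.png

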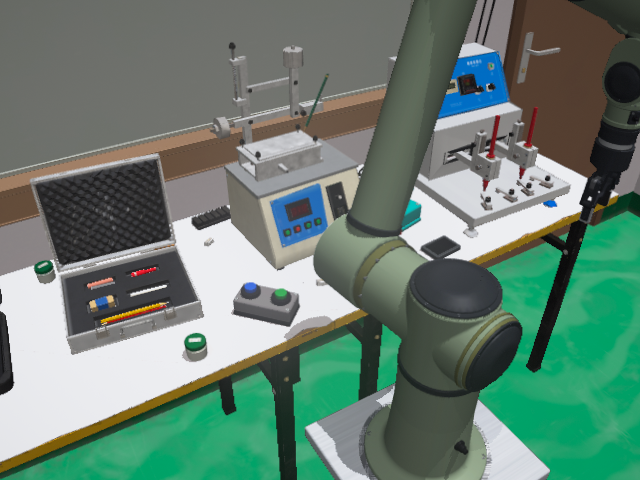

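View pics/top0.png

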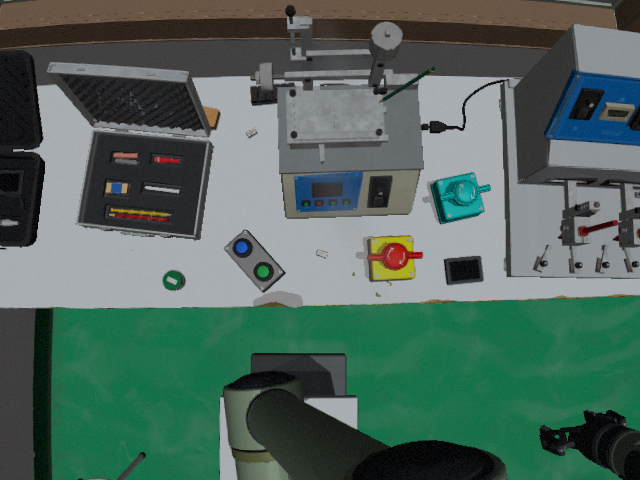

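The top view shows the yellow stop at about (393,257), the blue button at (242,247), green at (264,271), the tile at (464,269) and the turquoise decoy at (460,195). Next I enlarge the two stations.

```bash
cat > h.py <<'E'
import cv2, numpy as np
def px2w(f,u,v,z):
    n=cv2.undistortPoints(np.array([[[u,v]]],float),f["intrinsics"],f["distortion"])[0,0]
    V=f["view"]; R=V[:3,:3]; c=-R.T@V[:3,3]; d=R.T@np.array([n[0],n[1],1.])
    return c+d*(z-c[2])/d[2]
def dep(f,u,v):
    n=cv2.undistortPoints(np.array([[[u,v]]],float),f["intrinsics"],f["distortion"])[0,0]
    V=f["view"];R=V[:3,:3]; D=f["depth"][int(round(v)),int(round(u))]
    return R.T@(D*np.array([n[0],n[1],1.])-V[:3,3])
def w2px(f,p):
    V=f["view"]; return cv2.projectPoints(np.array([p],float),cv2.Rodrigues(V[:3,:3])[0],V[:3,3],f["intrinsics"],f["distortion"])[0].ravel()
E
python3 - <<'E'
from h import *
f=dict(np.load("top0.npz")); im=f["img"][:,:,::-1]
a=cv2.resize(im[225:290,360:430],None,fx=8,fy=8,interpolation=cv2.INTER_CUBIC)
b=cv2.resize(im[225:290,220:250+10],None,fx=5,fy=8)[:, :240]
b=cv2.resize(im[225:295,220:290],None,fx=3.4,fy=3.4)
o=np.zeros((520,800,3),np.uint8); o[:,:560]=a; o[:238,560:798]=b
cv2.imwrite("pics/c0.png",o)
hsv=cv2.cvtColor(im,cv2.COLOR_BGR2HSV)
def blob(lo,hi,roi,z,n):
    m=cv2.inRange(hsv,lo,hi); k=np.zeros_like(m); x0,y0,x1,y1=roi; k[y0:y1,x0:x1]=m[y0:y1,x0:x1]
    ys,xs=np.nonzero(k); c=xs.mean(),ys.mean(); r=cv2.minAreaRect(np.c_[xs,ys].astype(np.float32))
    print(n,len(xs),np.round(c,1),r,px2w(f,*c,z).round(4),dep(f,*c).round(4)); return r
blob((110,120,80),(125,255,255),(225,230,260,262),.05,"blue")
blob((50,120,60),(80,255,255),(250,258,280,285),.05,"green")
blob((0,150,80),(6,255,255),(360,225,430,290),.09,"red")
r=blob((18,120,80),(40,255,255),(360,225,430,290),.055,"yellow")
P=[px2w(f,*p,.055) for p in cv2.boxPoints(r)]; P=np.array(P);print(P.round(4),P.mean(0))
for p in [(395,257),(464,269),(173,280),(393,250),(375,240)]: print(p,dep(f,*p).round(3))
E
```

```text
blue 29 [240.  246.9] ((240.87701416015625, 246.35243225097656), (10.370987892150879, 12.163504600524902), 50.19443130493164) [0.4918 0.1075 0.05  ] [0.4897 0.1046 0.0692]
green 123 [262.5 271.2] ((262.5, 271.0), (12.0, 11.0), 90.0) [0.4374 0.0559 0.05  ] [0.4367 0.0547 0.0614]
red 613 [395.  255.9] ((394.800048828125, 255.6000213623047), (25.938386917114258, 50.087921142578125), 63.43495178222656) [ 0.4694 -0.2352  0.09  ] [ 0.4681 -0.2327  0.1044]
yellow 1055 [391.1 258.6] ((392.05841064453125, 257.55230712890625), (43.15567398071289, 42.54550552368164), 86.8201675415039) [ 0.4662 -0.2321  0.055 ] [ 0.4626 -0.2251  0.0986]
[[ 0.5145 -0.1841  0.055 ]
 [ 0.5204 -0.2809  0.055 ]
 [ 0.4229 -0.2847  0.055 ]
 [ 0.4176 -0.1887  0.055 ]] [ 0.46885475 -0.2345753   0.055     ]
(395, 257) [ 0.466 -0.234  0.099]
(464, 269) [ 0.445 -0.412  0.014]
(173, 280) [0.416 0.26  0.042]
(393, 250) [ 0.482 -0.23   0.096]
(375, 240) [ 0.508 -0.196  0.054]
```

View pics/c0.png

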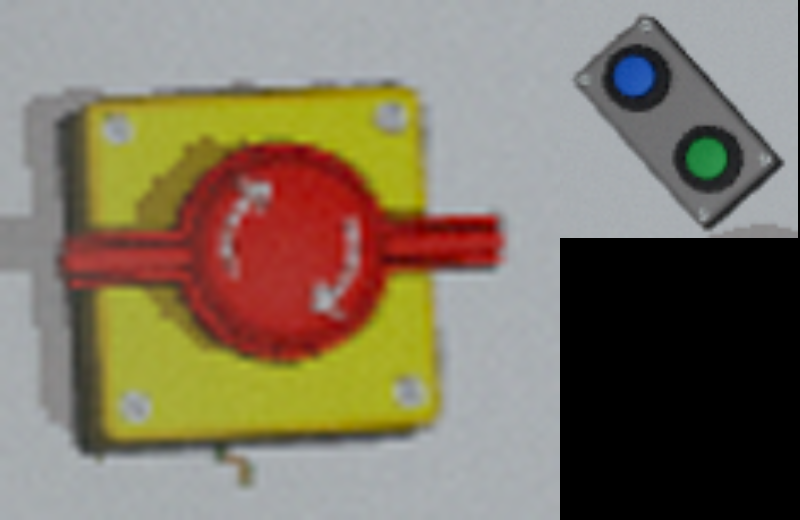

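```bash
cat >> h.py <<'E'
from scipy.spatial.transform import Rotation as Ro
def todo(p,yaw,s=None):
    """shift (100 mm) and turn (0.5 rad) in tool axes from the present pose to p, tool down at yaw deg"""
    from rig import observe
    s=s or observe(); R=Ro.from_euler("xyz",s["tool_rot"],degrees=True); T=Ro.from_euler("xyz",[180,0,yaw],degrees=True)
    print("t",round(s["time"],2),"pos",s["ee_pos"].round(4),"rot",s["tool_rot"].round(1),"F",s["ft_force"].round(1),"w",round(s["grip_width"],4))
    print("dp",(R.inv().apply(np.array(p)-s["ee_pos"])/.1).round(3),"turn",((R.inv()*T).as_rotvec()/.5).round(3))
E
python3 - <<'E'
from h import *
f=dict(np.load("top0.npz"))
c=lambda x,y:(x/8+360-.44,y/8+225-.44)
l=px2w(f,*c(65,262),.088);r=px2w(f,*c(500,240),.088);print("ears",l,r,(l+r)/2,np.linalg.norm(l-r),np.degrees(np.arctan2(-(l-r)[0],(l-r)[1])))
print("dome",px2w(f,*c(283,250),.088))
e=lambda x,y:((x-560)/3.4+220-.35,y/3.4+225-.35)
for n,q in(("blue",(634,76)),("green",(707,158))):
    u,v=e(*q); d=[dep(f,u+i,v+j)[2] for i in(-2,-1,0,1,2) for j in(-2,-1,0,1,2)]; print(n,px2w(f,u,v,.056),np.median(d))
q=[px2w(f,*e(*p),.043) for p in((647,15),(782,162),(708,229),(574,79))];print(np.round(q,4),np.mean(q,0),np.linalg.norm(q[0]-q[1]),np.linalg.norm(q[1]-q[2]))
todo([.468,-.2345,.2],93)
E
```

```text
ears [ 0.46619436 -0.17561743  0.088     ] [ 0.47258764 -0.29540051  0.088     ] [ 0.469391   -0.23550897  0.088     ] 0.11995357651312959 3.05519954429861
dome [ 0.46966382 -0.23535804  0.088     ]
blue [0.49083097 0.10340584 0.056     ] 0.06503163364760249
green [0.43714954 0.05446649 0.056     ] 0.06507577201814163
[[0.5332 0.0975 0.043 ]
 [0.4355 0.0062 0.043 ]
 [0.391  0.0545 0.043 ]
 [0.49   0.1455 0.043 ]] [0.46243572 0.07591932 0.043     ] 0.13383989562299908 0.06567401854494916
t 0.1 pos [ 0.1391 -0.5316  0.2556] rot [-179.9   -0.    14.7] F [-0.4 -0.2  0.2] w 0.0854
dp [ 3.934 -2.042  0.56 ] turn [-2.000e-03 -2.000e-03 -2.735e+00]
```

Call:
apply_moves(series=[{"dp":[0.5,-0.25,0],"turn":[0,0,0]},{"dp":[0.98,-0.51,0],"turn":[0,0,0]},{"dp":[0.98,-0.51,0],"turn":[0,0,0]}], jaw=0)

```text
time: 0.48
ee_pos: [0.2228, -0.4547, 0.2554]
tool_rot: [-179.8, -0.0, 14.9]
ft_force: [0.5, -0.7, -0.0]
grip_width: 0.0319
```

Call:
apply_moves(series=[{"dp":[0.5,-0.25,0],"turn":[0,0,0]},{"dp":[1.0,-0.52,0],"turn":[0,0,0]},{"dp":[1.0,-0.52,0],"turn":[0,0,0]}])

```text
time: 0.85
ee_pos: [0.3075, -0.3769, 0.2555]
tool_rot: [-179.8, -0.0, 15.2]
ft_force: [0.8, -0.2, 0.4]
grip_width: -0.0001
```

Call:
apply_moves(series=[{"dp":[0.5,-0.25,0],"turn":[0,0,0]},{"dp":[1.0,-0.52,0],"turn":[0,0,0]},{"dp":[1.0,-0.52,0],"turn":[0,0,0]}])

```text
time: 1.23
ee_pos: [0.3917, -0.2996, 0.2556]
tool_rot: [-179.8, -0.0, 15.4]
ft_force: [-0.3, -1.3, -0.1]
grip_width: 0.0001
```

Call:
apply_moves(series=[{"dp":[0.5,-0.25,0.2],"turn":[0,0,-0.36]},{"dp":[0.95,-0.48,0.4],"turn":[0,0,-0.7]},{"dp":[0.95,-0.48,0.4],"turn":[0,0,-1]},{"dp":[0.95,-0.48,0.4],"turn":[0,0,-1]}])

```text
time: 1.72
ee_pos: [0.4699, -0.2293, 0.2154]
tool_rot: [-179.8, -0.1, 43.9]
ft_force: [-1.0, 0.6, 0.2]
grip_width: 0.0002
```

Call:
apply_moves(series=[{"dp":[0,0,0],"turn":[0,0,-0.36]},{"dp":[0,0,0],"turn":[0,0,-0.7]},{"dp":[0,0,0],"turn":[0,0,-1]},{"dp":[0,0,0],"turn":[0,0,-1]}])

```text
time: 2.22
ee_pos: [0.4693, -0.231, 0.2157]
tool_rot: [-179.9, -0.2, 72.2]
ft_force: [-0.6, -0.9, 0.0]
grip_width: 0.0002
```

Call:
apply_moves(series=[{"dp":[0,0,0],"turn":[0,0,-0.36]},{"dp":[0,0,0],"turn":[0,0,-0.73]},{"dp":[0,0,0],"turn":[0,0,-0.73]}])

```text
time: 2.6
ee_pos: [0.4689, -0.232, 0.2159]
tool_rot: [-179.9, -0.2, 92.7]
ft_force: [-0.0, 0.7, 0.3]
grip_width: 0.0
```

Run:
```python
from h import *
todo([.469,-.2352,.136],93.1)
```

```text
t 2.6 pos [ 0.4689 -0.232   0.2159] rot [-179.9   -0.2   92.7] F [-0.   0.7  0.3] w 0.0
dp [-0.034  0.     0.799] turn [-0.002 -0.005 -0.013]
```

Call:
apply_moves(series=[{"dp":[-0.03,0,0.4],"turn":[0,0,0]},{"dp":[-0.03,0,0.8],"turn":[0,0,0]},{"dp":[-0.03,0,0.8],"turn":[0,0,0]}])

```text
time: 2.98
ee_pos: [0.4667, -0.2339, 0.1335]
tool_rot: [-179.7, -0.4, 92.4]
ft_force: [0.0, 0.4, 1.2]
grip_width: 0.0003
```

Call:
apply_moves(series=[{"dp":[0,0,0.06],"turn":[0,0,0]},{"dp":[0,0,0.12],"turn":[0,0,0]},{"dp":[0,0,0.15],"turn":[0,0,0]},{"dp":[0,0,0.15],"turn":[0,0,0]}])

```text
time: 3.48
ee_pos: [0.4674, -0.2346, 0.1202]
tool_rot: [-179.8, -0.2, 92.4]
ft_force: [-2.1, 0.9, 6.6]
grip_width: -0.0
```

Call:
apply_moves(series=[{"dp":[0,0,0.04],"turn":[0,0,0]},{"dp":[0,0,0.07],"turn":[0,0,0]},{"dp":[0,0,0.07],"turn":[0,0,0]}])

```text
time: 3.85
ee_pos: [0.4677, -0.2347, 0.1156]
tool_rot: [-179.8, -0.2, 92.3]
ft_force: [-5.4, 3.4, 14.4]
grip_width: 0.0003
```

Call:
apply_moves(series=[{"dp":[0,0,0.03],"turn":[0,0,0]},{"dp":[0,0,0.04],"turn":[0,0,0]}])

```text
time: 4.1
ee_pos: [0.4679, -0.2348, 0.1153]
tool_rot: [-179.9, -0.1, 92.3]
ft_force: [-10.0, 6.0, 32.9]
grip_width: 0.0004
```

Call:
apply_moves(series=[{"dp":[0,0,-0.2],"turn":[0,0,0]},{"dp":[0,0,-0.5],"turn":[0,0,0]},{"dp":[-0.0,-0.5,-0.6],"turn":[0,0,0]},{"dp":[0,-1,-0.6],"turn":[0,0,0]},{"dp":[0,-1,-0.6],"turn":[0,0,0]}])

```text
time: 4.72
ee_pos: [0.3656, -0.2384, 0.1763]
tool_rot: [-179.9, -0.1, 92.1]
ft_force: [0.7, -1.0, 0.3]
grip_width: 0.0
```

Run:
```python
from h import *
from rig import grab_frame
f=grab_frame("top"); im=f["img"][:,:,::-1]; cv2.imwrite("pics/c1.png",cv2.resize(im[210:300,340:440],None,fx=6,fy=6,interpolation=cv2.INTER_CUBIC))
np.savez("top1.npz",**f)
g=dict(np.load("top0.npz"))
for u,v in((395,252),(395,257),(399,260),(391,259),(418,255),(372,258)): print((u,v),dep(g,u,v).round(4),dep(f,u,v).round(4))
yw=np.radians(3.1); o=np.array([.469,-.2352])
p=o+.050*np.array([-np.sin(yw),np.cos(yw)])-.040*np.array([np.cos(yw),np.sin(yw)])
print(p); todo([*p,.16],93.1)
```

```text
(395, 252) [ 0.4766 -0.2331  0.103 ] [ 0.4771 -0.2339  0.0978]
(395, 257) [ 0.4661 -0.2336  0.0991] [ 0.4668 -0.235   0.0908]
(399, 260) [ 0.4594 -0.2417  0.1019] [ 0.4597 -0.2424  0.098 ]
(391, 259) [ 0.4618 -0.2249  0.0985] [ 0.462  -0.2253  0.096 ]
(418, 255) [ 0.4708 -0.2844  0.0969] [ 0.4719 -0.287   0.085 ]
(372, 258) [ 0.4644 -0.1846  0.0916] [ 0.4644 -0.1845  0.0921]
[ 0.42635459 -0.18743632]
t 4.78 pos [ 0.3676 -0.2393  0.1766] rot [180.   -0.   92.1] F [-0.  -0.7  0.5] w 0.0001
dp [0.496 0.607 0.166] turn [ 0.001 -0.    -0.033]
```

View pics/c1.png

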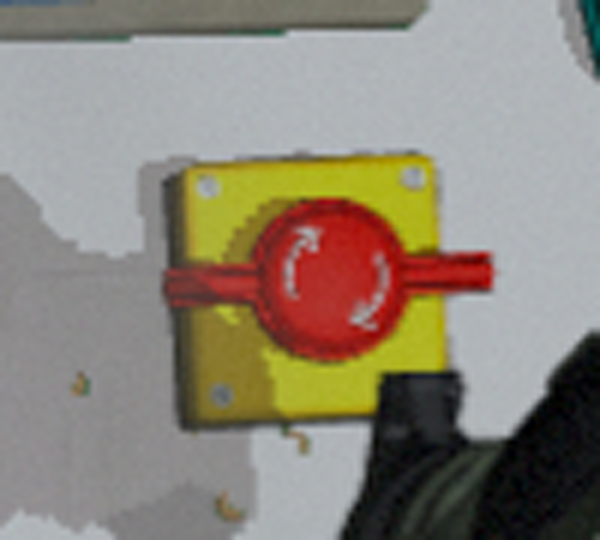

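The picture shows the head unturned, with its ears at (165..490, 285..270). Depth puts it about 5 mm lower than before, and the press ran up to the stop at 33 N, so it is latched. Next I go behind the left ear on its near side.

Call:
apply_moves(series=[{"dp":[0.25,0.3,0],"turn":[0,0,0]},{"dp":[0.5,0.6,0.1],"turn":[0,0,-0.03]},{"dp":[0.5,0.6,0.17],"turn":[0,0,-0.03]}])

```text
time: 5.15
ee_pos: [0.4286, -0.1863, 0.1599]
tool_rot: [179.8, 0.1, 93.2]
ft_force: [0.0, -0.3, 1.0]
grip_width: 0.0004
```

Call:
apply_moves(series=[{"dp":[0,0,0.35],"turn":[0,0,0]},{"dp":[0,0,0.65],"turn":[0,0,0]},{"dp":[0,0,0.65],"turn":[0,0,0]}])

```text
time: 5.52
ee_pos: [0.4275, -0.1859, 0.0934]
tool_rot: [-180.0, -0.1, 93.2]
ft_force: [-0.4, -0.0, -0.1]
grip_width: 0.0002
```

```bash
cat >> h.py <<'E'
def ear(th,back,yaw0=3.1,z=.093,r=.050):
    """finger pose behind the left ear turned clockwise by th rad, 'back' m behind its centre"""
    a=np.radians(yaw0)-th
    p=np.array([.469,-.2352])+r*np.array([-np.sin(a),np.cos(a)])-back*np.array([np.cos(a),np.sin(a)])
    print(th,back,p.round(4)); todo([*p,z],90+np.degrees(a))
E
python3 - <<'E'
from h import *
ear(0,.026)
for t in(0.15,.3,.45,.6,.7): ear(t,.0215)
E
```

```text
0 0.026 [ 0.4403 -0.1867]
t 5.53 pos [ 0.4275 -0.1859  0.0934] rot [-1.80e+02 -1.00e-01  9.32e+01] F [-0.4 -0.  -0.1] w 0.0002
dp [-0.015  0.128  0.004] turn [-0.001 -0.002  0.004]
0.15 0.0215 [ 0.4524 -0.1834]
t 5.53 pos [ 0.4275 -0.1859  0.0934] rot [-1.80e+02 -1.00e-01  9.32e+01] F [-0.4 -0.  -0.1] w 0.0002
dp [0.011 0.25  0.004] turn [-0.002 -0.002  0.304]
0.3 0.0215 [ 0.4603 -0.1815]
t 5.53 pos [ 0.4275 -0.1859  0.0934] rot [-1.80e+02 -1.00e-01  9.32e+01] F [-0.4 -0.  -0.1] w 0.0002
dp [0.025 0.33  0.004] turn [-0.002 -0.002  0.604]
0.45 0.0215 [ 0.4684 -0.1808]
t 5.53 pos [ 0.4275 -0.1859  0.0934] rot [-1.80e+02 -1.00e-01  9.32e+01] F [-0.4 -0.  -0.1] w 0.0002
dp [0.028 0.412 0.004] turn [-0.002 -0.002  0.904]
0.6 0.0215 [ 0.4766 -0.1813]
t 5.53 pos [ 0.4275 -0.1859  0.0934] rot [-1.80e+02 -1.00e-01  9.32e+01] F [-0.4 -0.  -0.1] w 0.0002
dp [0.018 0.493 0.004] turn [-0.002 -0.002  1.204]
0.7 0.0215 [ 0.4819 -0.1823]
t 5.53 pos [ 0.4275 -0.1859  0.0934] rot [-1.80e+02 -1.00e-01  9.32e+01] F [-0.4 -0.  -0.1] w 0.0002
dp [0.005 0.546 0.004] turn [-2.000e-03 -1.000e-03  1.404e+00]
```

Call:
apply_moves(series=[{"dp":[-0.01,0.13,0],"turn":[0,0,0]},{"dp":[0.01,0.25,0],"turn":[0,0,0.3]},{"dp":[0.02,0.33,0],"turn":[0,0,0.6]},{"dp":[0.02,0.33,0],"turn":[0,0,0.6]}])

```text
time: 6.02
ee_pos: [0.4618, -0.1826, 0.0945]
tool_rot: [179.9, 0.0, 76.1]
ft_force: [-1.0, 0.1, 0.8]
grip_width: 0.0001
```

Run:
```python
from h import *
for t in(.45,.6,.7): ear(t,.0215)
```

```text
0.45 0.0215 [ 0.4684 -0.1808]
t 6.03 pos [ 0.4618 -0.1826  0.0945] rot [179.9   0.   76.1] F [-1.   0.1  0.8] w 0.0001
dp [0.033 0.06  0.016] turn [ 0.002 -0.     0.308]
0.6 0.0215 [ 0.4766 -0.1813]
t 6.03 pos [ 0.4618 -0.1826  0.0945] rot [179.9   0.   76.1] F [-1.   0.1  0.8] w 0.0001
dp [0.048 0.14  0.016] turn [ 0.002 -0.     0.608]
0.7 0.0215 [ 0.4819 -0.1823]
t 6.03 pos [ 0.4618 -0.1826  0.0945] rot [179.9   0.   76.1] F [-1.   0.1  0.8] w 0.0001
dp [0.05  0.194 0.016] turn [ 0.002 -0.     0.808]
```

Call:
apply_moves(series=[{"dp":[0.03,0.07,0.01],"turn":[0,0,0.3]},{"dp":[0.05,0.14,0.01],"turn":[0,0,0.6]},{"dp":[0.05,0.2,0.01],"turn":[0,0,0.8]},{"dp":[0.05,0.2,0.01],"turn":[0,0,0.8]}])

```text
time: 6.52
ee_pos: [0.4826, -0.1828, 0.0941]
tool_rot: [179.9, 0.0, 53.4]
ft_force: [-3.0, 0.8, 1.4]
grip_width: 0.0003
```

Run:
```python
from h import *
from rig import grab_frame
f=grab_frame("top"); im=f["img"][:,:,::-1]; cv2.imwrite("pics/c2.png",cv2.resize(im[210:300,340:440],None,fx=6,fy=6,interpolation=cv2.INTER_CUBIC))
g=dict(np.load("top0.npz"))
for u,v in((395,252),(395,257),(399,260),(402,254)): print((u,v),dep(g,u,v).round(4),dep(f,u,v).round(4))
ear(.75,.0215);ear(.2,.03);ear(-.1,.035)
```

```text
(395, 252) [ 0.4766 -0.2331  0.103 ] [ 0.4264 -0.145   0.6224]
(395, 257) [ 0.4661 -0.2336  0.0991] [ 0.4206 -0.1442  0.6267]
(399, 260) [ 0.4594 -0.2417  0.1019] [ 0.4173 -0.148   0.6289]
(402, 254) [ 0.4726 -0.2488  0.1   ] [ 0.4246 -0.1532  0.6189]
0.75 0.0215 [ 0.4846 -0.183 ]
t 6.58 pos [ 0.4824 -0.1827  0.094 ] rot [179.9  -0.   53.4] F [-2.5  0.9  1.5] w -0.0003
dp [0.01  0.019 0.01 ] turn [ 0.002 -0.     0.114]
0.2 0.03 [ 0.4466 -0.1814]
t 6.58 pos [ 0.4824 -0.1827  0.094 ] rot [179.9  -0.   53.4] F [-2.5  0.9  1.5] w -0.0003
dp [-0.203 -0.295  0.01 ] turn [ 0.002  0.    -0.986]
-0.1 0.035 [ 0.4267 -0.1912]
t 6.58 pos [ 0.4824 -0.1827  0.094 ] rot [179.9  -0.   53.4] F [-2.5  0.9  1.5] w -0.0003
dp [-0.4   -0.396  0.01 ] turn [ 2.000e-03  1.000e-03 -1.586e+00]
```

View pics/c2.png

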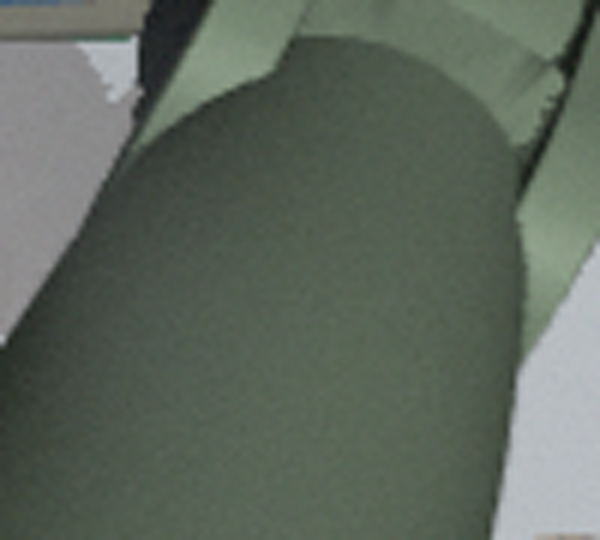

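The arm hides the head, but the 3 N push force fits the ear's spring. I push a little further, then go back along the arc and look.

Call:
apply_moves(series=[{"dp":[0.02,0.05,0],"turn":[0,0,0.15]},{"dp":[0.02,0.08,0],"turn":[0,0,0.25]},{"dp":[0.02,0.08,0],"turn":[0,0,0.25]}])

```text
time: 6.95
ee_pos: [0.4898, -0.1854, 0.0942]
tool_rot: [180.0, -0.1, 46.4]
ft_force: [-2.2, 1.9, 0.6]
grip_width: 0.0001
```

Run:
```python
from h import *
ear(.5,.026);ear(.3,.03)
```

```text
0.5 0.026 [ 0.4671 -0.1789]
t 6.95 pos [ 0.4898 -0.1854  0.0942] rot [ 1.80e+02 -1.00e-01  4.64e+01] F [-2.2  1.9  0.6] w 0.0001
dp [-0.11  -0.209  0.012] turn [ 0.001 -0.002 -0.63 ]
0.3 0.03 [ 0.4521 -0.1794]
t 6.95 pos [ 0.4898 -0.1854  0.0942] rot [ 1.80e+02 -1.00e-01  4.64e+01] F [-2.2  1.9  0.6] w 0.0001
dp [-0.217 -0.314  0.011] turn [ 1.00e-03 -2.00e-03 -1.03e+00]
```

Call:
apply_moves(series=[{"dp":[-0.05,-0.11,0],"turn":[0,0,-0.3]},{"dp":[-0.11,-0.21,0],"turn":[0,0,-0.63]},{"dp":[-0.22,-0.32,0],"turn":[0,0,-1]},{"dp":[-0.42,-0.48,0],"turn":[0,0,-1]},{"dp":[-0.42,-0.48,0],"turn":[0,0,-1]}])

```text
time: 7.58
ee_pos: [0.4253, -0.1829, 0.0944]
tool_rot: [179.9, -0.0, 75.1]
ft_force: [0.3, -0.0, -0.3]
grip_width: 0.0002
```

Call:
apply_moves(series=[{"dp":[0,-0.3,-0.2],"turn":[0,0,0]},{"dp":[0,-0.6,-0.6],"turn":[0,0,0]},{"dp":[0,-0.8,-0.9],"turn":[0,0,0]},{"dp":[0,-0.8,-0.9],"turn":[0,0,0]}])

```text
time: 8.07
ee_pos: [0.3495, -0.1633, 0.1867]
tool_rot: [179.6, 0.1, 75.1]
ft_force: [-0.1, 0.3, -0.2]
grip_width: 0.0001
```

Run:
```python
from h import *
from rig import grab_frame
f=grab_frame("top"); im=f["img"][:,:,::-1]; cv2.imwrite("pics/c3.png",cv2.resize(im[210:300,340:440],None,fx=6,fy=6,interpolation=cv2.INTER_CUBIC))
G=[dict(np.load("top0.npz")),dict(np.load("top1.npz")),f]
m=[np.array([dep(g,u,v)[2] for u in range(387,403) for v in range(249,264)]) for g in G]
print("dome z: up, latched, now",[np.median(x).round(4) for x in m])
todo([.49,.1025,.15],90)
```

```text
dome z: up, latched, now [np.float64(0.1), np.float64(0.0957), np.float64(0.1003)]
t 8.12 pos [ 0.3496 -0.1632  0.1856] rot [1.796e+02 1.000e-01 7.510e+01] F [-0.5  0.4 -0.3] w -0.0001
dp [2.929 0.672 0.358] turn [ 0.012  0.003 -0.52 ]
```

View pics/c3.png

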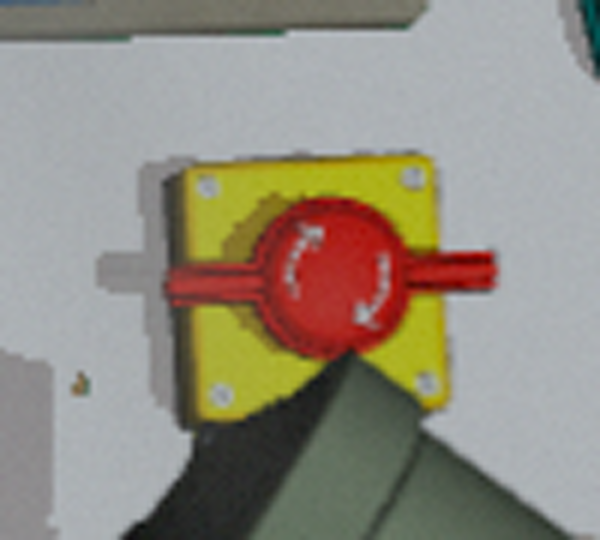

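The mushroom is up again: the dome reads 100.3 mm against 100.0 at the start, and the ears are back at (165,285)–(495,270). Next is blue.

Call:
apply_moves(series=[{"dp":[0.5,0.11,0],"turn":[0,0,0]},{"dp":[0.98,0.22,0],"turn":[0,0,0]},{"dp":[0.98,0.22,0],"turn":[0,0,0]}])

```text
time: 8.5
ee_pos: [0.3978, -0.072, 0.1849]
tool_rot: [179.6, 0.0, 75.5]
ft_force: [0.3, 0.5, 0.2]
grip_width: -0.0002
```

Call:
apply_moves(series=[{"dp":[0.5,0.11,0],"turn":[0,0,0]},{"dp":[0.98,0.22,0],"turn":[0,0,0]},{"dp":[0.98,0.22,0],"turn":[0,0,0]}])

```text
time: 8.88
ee_pos: [0.4452, 0.0188, 0.1842]
tool_rot: [179.6, 0.0, 75.8]
ft_force: [-0.5, -0.3, -0.1]
grip_width: -0.0001
```

Call:
apply_moves(series=[{"dp":[0.5,0.11,0],"turn":[0,0,0]},{"dp":[0.95,0.22,0.35],"turn":[0,0,0]},{"dp":[0.95,0.22,0.35],"turn":[0,0,0]}])

```text
time: 9.25
ee_pos: [0.4895, 0.1058, 0.1462]
tool_rot: [179.9, 0.1, 75.9]
ft_force: [-0.4, -0.6, -0.1]
grip_width: 0.0002
```

Run:
```python
from h import *
todo([.4905,.1025,.1],75)
from rig import grab_frame
f=grab_frame("scene"); im=f["img"][:,:,::-1]; cv2.imwrite("pics/c4.png",cv2.resize(im[200:340,190:350],None,fx=4,fy=4,interpolation=cv2.INTER_CUBIC))
g=dict(np.load("scene0.npz"))
for z in(.056,.06,.065):print(w2px(g,[.4905,.1025,z]))
h=cv2.cvtColor(g["img"][:,:,::-1].copy(),cv2.COLOR_BGR2HSV)[275:300,238:262]
ys,xs=np.nonzero(cv2.inRange(h,(110,120,80),(125,255,255)));print(xs.min()+238,xs.max()+238,ys.min()+275,ys.max()+275,np.median([dep(g,x+238,y+275)[2] for x,y in zip(xs,ys)]))
```

```text
t 9.25 pos [0.4895 0.1058 0.1462] rot [1.799e+02 1.000e-01 7.590e+01] F [-0.4 -0.6 -0.1] w 0.0002
dp [-0.029  0.017  0.462] turn [0.004 0.004 0.031]
[250.43621843 288.89533168]
[250.30973281 287.5151545 ]
[250.15105147 285.78257208]
244 256 283 291 0.06514140230446704
```

View pics/c4.png

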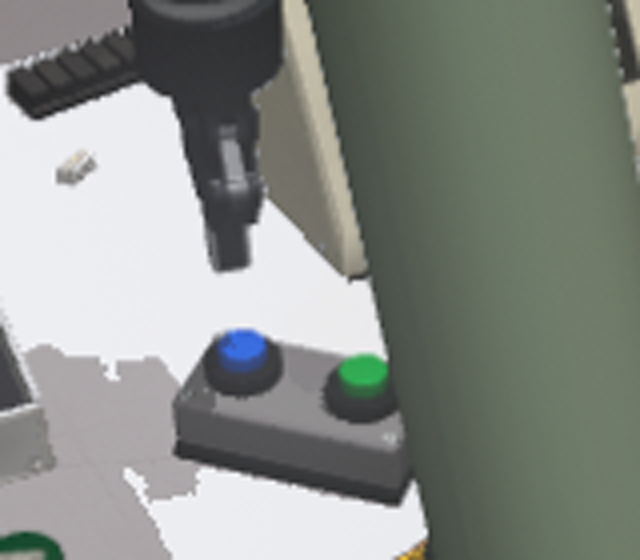

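The picture shows the finger above and behind the blue button, which is at (242,348) in the crop, with green well clear at (363,370). I centre, then go down.

Call:
apply_moves(series=[{"dp":[-0.03,0.02,0.25],"turn":[0,0,0]},{"dp":[-0.03,0.02,0.48],"turn":[0,0,0]},{"dp":[-0.03,0.02,0.5],"turn":[0,0,0]},{"dp":[-0.03,0.02,0.5],"turn":[0,0,0]}])

```text
time: 9.8
ee_pos: [0.4908, 0.1002, 0.0981]
tool_rot: [179.8, 0.1, 75.7]
ft_force: [0.3, 0.1, -0.2]
grip_width: 0.0003
```

Call:
apply_moves(series=[{"dp":[0,0,0.05],"turn":[0,0,0]},{"dp":[0,0,0.09],"turn":[0,0,0]},{"dp":[0,0,0.09],"turn":[0,0,0]}])

```text
time: 10.18
ee_pos: [0.4914, 0.1001, 0.0894]
tool_rot: [179.7, 0.1, 75.7]
ft_force: [0.4, -0.7, 0.6]
grip_width: -0.0001
```

Call:
apply_moves(series=[{"dp":[0.01,0,0.03],"turn":[0,0,0]},{"dp":[0.02,0,0.05],"turn":[0,0,0]},{"dp":[0.02,0,0.05],"turn":[0,0,0]}])

```text
time: 10.55
ee_pos: [0.4919, 0.1017, 0.0844]
tool_rot: [179.7, 0.2, 75.7]
ft_force: [-1.3, -3.8, 4.4]
grip_width: 0.0003
```

Call:
apply_moves(series=[{"dp":[0,0,0.02],"turn":[0,0,0]},{"dp":[0,0,0.03],"turn":[0,0,0]},{"dp":[0,0,0.03],"turn":[0,0,0]}])

```text
time: 10.92
ee_pos: [0.4921, 0.1016, 0.0837]
tool_rot: [179.6, 0.2, 75.7]
ft_force: [-7.6, -3.5, 26.3]
grip_width: -0.0002
```

Hard stop with the tip at 59.4 mm. The button top measured 65.1 mm, so it went in the full 6 mm. Retract.

Call:
apply_moves(series=[{"dp":[0,0,-0.2],"turn":[0,0,0]},{"dp":[0,0,-0.6],"turn":[0,0,0]},{"dp":[-0.0,-0.4,-0.9],"turn":[0,0,0]},{"dp":[0,-0.9,-0.9],"turn":[0,0,0]},{"dp":[0,-0.9,-0.9],"turn":[0,0,0]}])

```text
time: 11.55
ee_pos: [0.4002, 0.1253, 0.1726]
tool_rot: [179.9, 0.2, 75.9]
ft_force: [0.4, 0.4, 0.8]
grip_width: 0.0001
```

Run:
```python
from h import *
from rig import grab_frame,observe
f=grab_frame("top"); g=dict(np.load("top0.npz")); cv2.imwrite("pics/c5.png",f["img"][:,:,::-1])
z=lambda F,U,V:np.round(np.median([dep(F,u,v)[2] for u in range(*U) for v in range(*V)]),4)
for n,U,V in(("blue",(239,245),(244,250)),("green",(260,266),(268,274)),("dome",(387,403),(249,264))): print(n,z(g,U,V),z(f,U,V))
s=grab_frame("scene");g=dict(np.load("scene0.npz"));print("blue scene",z(g,(245,256),(284,291)),z(s,(245,256),(284,291)))
print(observe()["ft_force"],observe()["ee_pos"])
```

```text
blue 0.0652 0.0649
green 0.0652 0.0655
dome 0.1 0.1005
blue scene 0.0651 0.0658
[-0.001043    0.70558335  0.1477044 ] [0.40441394 0.12484569 0.17317336]
```

View pics/c5.png

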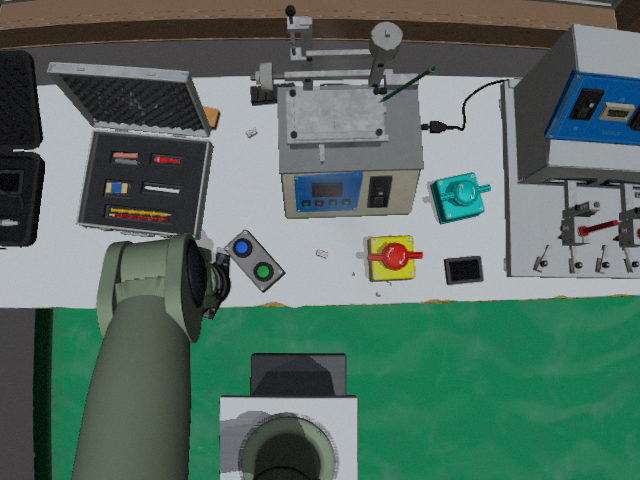

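Everything is back up and the tile at (464,269) and the sharpener at (322,253) have not moved. The pot is hidden under the forearm, but the tool is 0.13 m away from it. The arm is clear, so I hand in.

```bash
python3 -c "
from rig import hand_in; print(hand_in())"
```

```text
the job is handed in; nothing more can be done
None
```

The emergency stop check is done and handed in at about 11.7 s of the 54 s. No verdict came back.

- **Latch:** I pushed the mushroom down with shut fingers to its hard stop at 33 N. After letting go, depth showed the dome about 4–5 mm lower than before.
- **Release:** I pushed the left ear clockwise from its near side only, through about 0.8 rad by the tool pose, at 2–3 N. The arm hid the head during the turn. Afterwards the dome read 100.3 mm against 100.0 mm at the start, and the ears were back at rest.
- **Blue reset:** I pressed it to its hard stop, about 6 mm by the tip height, at 26 N, and it sprang back.

**Last checks:**

| Part | At the start | At the end |
|---|---|---|
| Blue button height | 65.2 mm | 64.9 mm |
| Green button height | 65.2 mm | 65.5 mm |
| Mushroom dome height | 100.0 mm | 100.5 mm |

The force on the tool was near zero, so the robot was touching nothing. The tile and sharpener had not moved. The pot was hidden under the forearm in the last picture, so I did not check it by eye; the tool stayed about 0.13 m from it. Depth is noisy by a millimetre or more, and no check disagreed.

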